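# Open the vial heater and set its cool-down timer

### The job

The vials in the heater are ready to cool. Press the orange button in its lid and let the lid up under your finger so that it does not fly open; leave it standing open. Then set the cool-down timer for seven minutes: turn the black dial anticlockwise to its stop, then clockwise by seven clicks, one click a minute, and leave everything else on the worktop alone.

Things in the scene. Friction and masses are not known exactly. Their poses are not given: they have to be found in the camera images.
- heater: white vial heater, fixed to the worktop, 170 (x) x 290 (y) x 86 mm high; origin at the centre of its underside, x to its rear, y to its left, z up. The chamber with the lid is its left half (y -2 to 146 mm), the bare deck with the timer dial its right half; the deck's top is 86 mm above the origin.
- lid (a joint): angle of the lid, rad: 0 shut and latched, 1.15 open against its stop (66 degrees). A spring throws it open (0.6 Nm/rad, neutral at 1.35 rad): about 5 N at the button when shut, next to nothing when open. Once unlatched it must be kept from flying (over 4 rad/s) by a finger on top of it up to 0.9 rad or so; from there it goes gently to its stop and stays.
- lid_hinge (a point): middle of the lid's hinge line, in the heater's frame at (75, 70, 87) mm; the line runs along the heater's y, at the rear of the chamber. The lid is a flat grey flap with a clear window, 164 (x) x 148 mm, 8 mm thick, 180 g; shut, its top lies 95 mm above the heater's origin, and it reaches 158 mm forward of the hinge. Turns with the lid.
- catch_top (a point): centre of the top of the orange round button near the lid's front, 25 mm wide, 10 mm proud of the lid, 125 mm forward of the hinge. Pressed 4 mm (3 N) it draws the bolt that keeps the lid shut; full travel 6 mm. The lid's spring is the stronger one: the lid then pushes up against the finger on the button and follows it as it rises. Moves with the lid.
- timer: round dark steel bezel on the heater's deck, 62 mm diameter, 2.5 mm high, fixed, with the dial standing on its middle; origin at the centre of its underside, on the dial's axis, in the heater's frame at (-10, -82, 86) mm. It was fitted at any angle and bears no mark.
- dial_top (a point): centre of the top of the black ribbed dial, on its upright axis: 40 mm diameter, 36 mm high, underside 4 mm and top 40 mm above the deck; free deck at least 50 mm all round. It clicks every 30 degrees (about 0.13 Nm a click) and, let go, falls into the nearest detent. The stop is rigid and is itself the zero detent; the dial starts 1 to 3 clicks clockwise of it and can go 10 clicks from it.
- dial_mark (a point): outer end of the white pointer line on the dial's top, 18 mm from the axis; it turns with the dial. There is no scale, and where the pointer stands at the stop differs each time: the stop must be felt (the dial will not turn further anticlockwise, seen from above) and the clicks counted from it.
- salt_jar: bystander: glass jar with wire bail, 70 mm wide, 119 mm high; origin at the centre of its underside
- tin: bystander: flat round green tin, 67 mm diameter, 24 mm high; origin at the centre of its underside
- marker: bystander: marker pen lying on the worktop, 122 mm long, 15 mm thick; origin at the underside of its middle
- tag: bystander: cardboard tag 25 x 60 x 9 mm lying on the worktop; origin at the centre of its underside
- cork: bystander: cork 25 mm wide, 24 mm high; origin at the centre of its underside

How it is judged (in metres and radians):
On the way, in this order (a step that is already met when the one before it is completed fails the run):
1. the lid stands open (over 1.0 rad) (value of joint lid above 1 rad), for 0.2 s.
2. the dial is at its anticlockwise stop (within 7 degrees) (x of dial_mark in the frame of timer below 0 m and y of dial_mark in the frame of timer between -0.0023 and 0.0023 m), for 0.1 s.
At the end, for the whole second after the job is handed in: the dial rests in its seventh detent clockwise from the anticlockwise stop (within 7 degrees), and the lid stands open at over 1.0 rad, at rest (x of dial_mark in the frame of timer above 0 m and y of dial_mark in the frame of timer between -0.011 and -0.007 m and value of joint lid above 1 rad and velocity of joint lid below 0.2 rad/s); the robot touches nothing.
It fails at once if the lid flies open (faster than 4 rad/s) (velocity of joint lid above 4 rad/s).
It fails at once if a bystander is shifted by more than 20 mm (distance of any of salt_jar, tin, marker, tag, cork from where it was at the start of the episode above 0.02 m).
It also fails if it takes over 72 s, if anything falls off the work surface, if the arm or the gripper's body presses on something with over 40 N, if the wrist force passes 120 N, or if a joint passes its speed limit or range.

### The arm

A 6-joint arm with a two-finger parallel gripper is mounted at the origin on a cart in front of the work surface, level with it; the furniture and walls round the work are solid. World frame = base frame: x ahead of the robot, y to its left, z up, the work surface at z = 0. Lengths are in mm, angles in rad, forces in N, time in s.
With the tool pointing down it reaches from about 350 to 875 mm from the base axis. Payload 4.2 kg.
Tool frame: the origin (TCP) lies on the centre line of the jaws, within the pads' length; the fingertips stand 25 mm ahead of it and the grasp point (between the pads) lies 6 mm ahead of it; z points along the fingers, y is the direction in which the jaws open and shut (so a half turn about z gives the same grasp; the last joint's range is limited). The gripper opens to 85 mm and grips with 20 to 120 N. Pads are 22 mm wide; open, the fingers measure 114 mm over their backs; the gripper's body (76 mm by 85 mm) begins 54 mm behind the grasp point. The pads swing forward as they close: fully open they stand 13 mm farther back than shut.
Start: joints at [1.486, 0.385, 0.008, 0, -1.194, -0.259], TCP at [210.634, 588.415, 256.312] pointing down, gripper open.
Joint ranges: [-3.14, 3.14], [-1.21, 2.06], [-1.07, 1.41], [-3.16, 2.05], [-2.99, -0.16], [-3.1, 3.1]. Speed limits (rad/s): [2.79, 2.79, 3.14, 3.14, 3.14, 3.14].

### API

Orientations are given as a unit quaternion [x, y, z, w].
In Python, from bench import arm gives the robot as it stands.
- The arm moves only by the tool drive_tool, never from a script. Its argument "plan" is a list of rows, each a list of 2 entries, a list of its own where there are three numbers: the shift along the tool's x, y, z in m, then the turn about the tool's z in degrees. A call has 1 to 12 rows; each row shifts and turns the commanded pose from where the row before left it, along the tool's axes as they then stand; what a row does not reach is not made up. A row lasts 1/8 s, in which the tool goes at most 62.5 mm and 10.7 degrees, less where a joint would pass 70% of its speed; a pose out of reach is approached as far as the arm can. A call with a gripper value outside its range is refused whole. "fingers" is the closure, from -1 (fully open) to 1 (shut), so that 0 is half open, set as the call begins (left out, the last holds). The fingers move at their own pace and stop on an object; the grip force is fixed at half the most. Time passes only in rows, so rows that do not move let the fingers close. It gives the time, the measured TCP pose, the force and the opening at its end, in the units of the state.
- arm.read_state(): the state, without advancing time (a new reading comes with each control period).
- arm.get_image(name): name is "scene" or "top" or "wrist"; returns a dict with "image" (400x640x3 uint8, red, green, blue), "K" (3x3 intrinsics, pixels), "dist" ([k1, k2, p1, p2, k3] as OpenCV has them; the pictures are not rectified), "R" (3x3) and "t" (3): a world point X has camera coordinates R X + t. Camera axes: x right, y down, z forward; pixel columns grow to the right and rows downward; lengths in mm; the calibration is good to about 2 mm. A picture is of the moment at which its call begins. There is no depth.
- arm.job_done(): hands the job in, once; it reports no verdict.
The state is a dict: "clock": time; "joints": joint angles; "joint_vel": joint speeds; "joint_efforts": joint torques, N m; "position": TCP position; "ee_rot": TCP orientation; "contact_force": force on the tool from outside, world axes, zero at the start; "wrist_torque": the same for the moment, N m; "gripper_width": finger opening in mm.
Only numpy, scipy, OpenCV 4.12 (cv2) and the standard library are available. Lean on these libraries where they do the work, as an engineer would, in place of code of your own. Each camera call takes 0.05 s, during which the arm holds its last target.

## Working session

There is one attempt and no reset: what is moved stays moved. The work goes in short steps, Python scripts to look and compute and a tool call to move; the robot and the scene stay as the last step left them, time stands still between calls to the robot, and variables do not carry over. Pictures are saved under pics/ and viewed, and the job is handed in when it is done.

Besides the shell and the picture viewer there is one more tool, called after "Emit:" in YAML: its name, and indented under it one key for each argument. drive_tool: Moves the arm, as the interface text tells. Its arguments: {"type":"object","properties":{"plan":{"type":"array"},"fingers":{"type":"number"}},"required":["plan"]}

```bash
ls; mkdir -p pics
python3 - <<'E'
from bench import arm
import cv2
s=arm.read_state()
for k,v in s.items(): print(k,v)
for n in ["scene","top","wrist"]:
    d=arm.get_image(n)
    cv2.imwrite(f"pics/{n}0.png",cv2.cvtColor(d["image"],cv2.COLOR_RGB2BGR))
    print(n,d["K"],d["dist"],d["R"],d["t"])
E
```

```text
pics
clock 0.0
joints [ 1.48556645e+00  3.85524710e-01  6.60289381e-03 -5.00858864e-04
 -1.19401027e+00 -2.58620544e-01]
joint_vel [ 0.00191564 -0.00054708 -0.00020692  0.00044263  0.0010239   0.00039922]
joint_efforts [-9.32030853e-04 -3.92293274e+01  1.88401830e+01  4.18621972e+00
 -4.64216253e-03 -1.78407475e-06]
position [210.48398322 587.9114517  255.23150844]
ee_rot [ 9.85240830e-01 -1.71170417e-01 -1.39425310e-04  1.08402346e-03]
contact_force [-0.47775638  0.47469756 -0.43336341]
wrist_torque [-0.03826634 -0.01521316 -0.03353399]
gripper_width 85.42856599990554
scene [[378.15013384   0.         316.18287063]
 [  0.         378.15013384 201.09064085]
 [  0.           0.           1.        ]] [-0.02081182  0.          0.          0.          0.        ] [[ 0.46632168 -0.88460388  0.00447921]
 [-0.50445889 -0.2700797  -0.82010864]
 [ 0.72668104  0.38017486 -0.57219031]] [-289.39604485  316.69491833  700.76285854]
top [[512.36562558   0.         323.73205718]
 [  0.         512.36562558 197.4900299 ]
 [  0.           0.           1.        ]] [-0.04263975  0.          0.          0.          0.        ] [[ 0.12895423 -0.99164498  0.00332389]
 [-0.96094926 -0.12578872 -0.24648269]
 [ 0.24484143  0.02859089 -0.96914149]] [-126.46208024  508.3803084  1629.28534618]
wrist [[292.23177723   0.         322.77006078]
 [  0.         292.23177723 201.34957296]
 [  0.           0.           1.        ]] [0.0007201 0.        0.        0.        0.       ] [[-0.33683712 -0.94156099  0.00191156]
 [-0.90527888  0.32441427  0.27427271]
 [-0.25886463  0.09065474 -0.96165005]] [623.26474455 -37.30719089 377.55228696]
```

View pics/scene0.png

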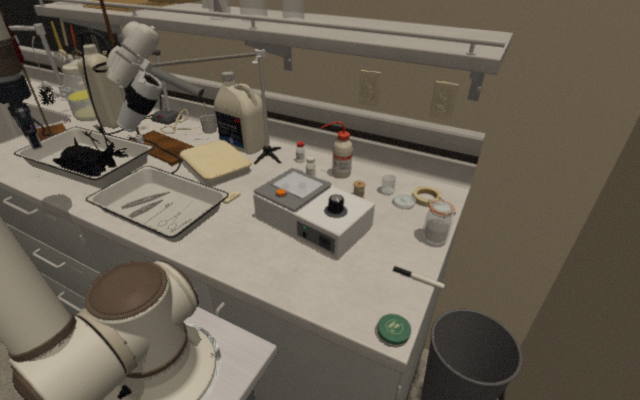

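View pics/top0.png

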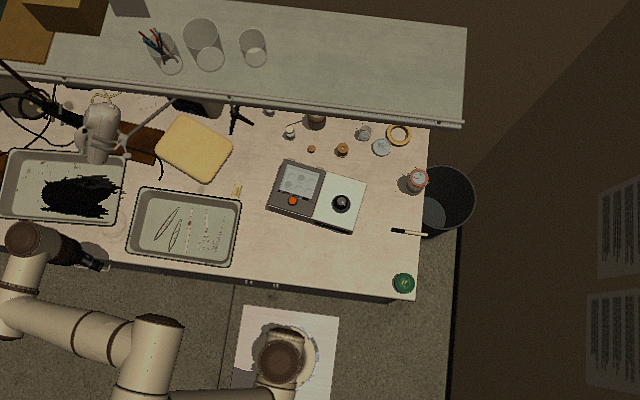

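View pics/wrist0.png

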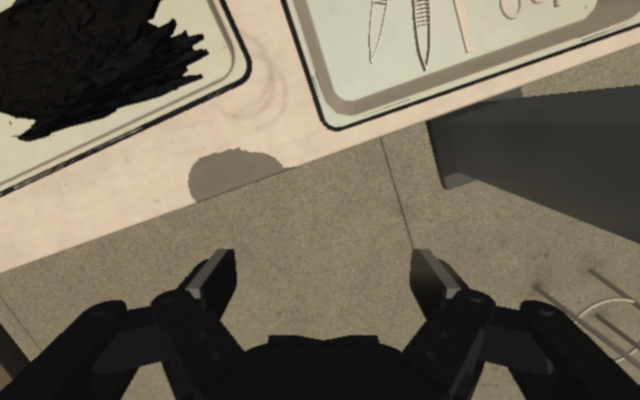

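Overall views: in the top image the heater is around (315,195), with the orange button near (292,201) and the black dial near (341,203). In the scene image the button is near (281,192) and the dial near (336,203). Next I measure.

```bash
cat > h.py <<'E'
import numpy as np, cv2
from bench import arm
def rays(d,px):
    p=cv2.undistortPoints(np.array(px,float).reshape(-1,1,2),np.array(d["K"]),np.array(d["dist"])).reshape(-1,2)
    R=np.array(d["R"]);t=np.array(d["t"])
    dirs=np.c_[p,np.ones(len(p))]@R
    return -R.T@t,dirs
def onplane(d,px,z):
    c,r=rays(d,px); return c+r*((z-c[2])/r[:,2])[:,None]
def tri(d1,p1,d2,p2):
    c1,r1=rays(d1,[p1]);c2,r2=rays(d2,[p2]);r1=r1[0];r2=r2[0]
    A=np.c_[r1,-r2];s=np.linalg.lstsq(A,c2-c1,rcond=None)[0]
    a=c1+s[0]*r1;b=c2+s[1]*r2
    return (a+b)/2,np.linalg.norm(a-b)
def proj(d,X):
    R=np.array(d["R"]);t=np.array(d["t"])
    return cv2.projectPoints(np.array(X,float).reshape(-1,1,3),cv2.Rodrigues(R)[0],t,np.array(d["K"]),np.array(d["dist"]))[0].reshape(-1,2)
def blob(m,near=None):
    n,l,s,c=cv2.connectedComponentsWithStats(m.astype(np.uint8))
    return sorted([(int(s[i,4]),c[i].round(2).tolist(),s[i,:4].tolist()) for i in range(1,n)],reverse=True)[:4]
def save(d,name,box=None,f=1):
    im=cv2.cvtColor(d["image"],cv2.COLOR_RGB2BGR)
    if box: im=im[box[1]:box[3],box[0]:box[2]]
    cv2.imwrite("pics/"+name,cv2.resize(im,None,fx=f,fy=f,interpolation=cv2.INTER_CUBIC))
E
python3 - <<'E'
from h import *
T=arm.get_image("top");S=arm.get_image("scene")
np.save("T0.npy",T,allow_pickle=True);np.save("S0.npy",S,allow_pickle=True)
for n,d,b in (("T",T,(255,145,380,245)),("S",S,(240,160,385,260))):
    im=d["image"].astype(int);r,g,bl=im[...,0],im[...,1],im[...,2]
    m=np.zeros(r.shape,bool);m[b[1]:b[3],b[0]:b[2]]=1
    print(n,"orange",blob(m&(r-bl>80)&(r>130)))
    print(n,"white",blob(m&(im.min(2)>140)))
    print(n,"black",blob(m&(im.max(2)<45)))
save(T,"top1.png",(255,145,380,245),6);save(S,"scene1.png",(240,160,385,260),5)
E
```

```text
T orange [(41, [292.0, 200.15], [289, 197, 7, 7]), (39, [341.79, 148.21], [338, 145, 10, 8]), (16, [312.19, 148.44], [309, 146, 6, 5]), (2, [344.5, 155.5], [344, 155, 2, 2])]
T white [(1713, [338.98, 199.99], [311, 171, 55, 59]), (26, [294.15, 192.54], [284, 190, 20, 6]), (20, [345.05, 234.45], [337, 233, 17, 4]), (13, [308.46, 196.46], [305, 195, 7, 4])]
T black [(154, [340.43, 204.07], [333, 195, 17, 18]), (143, [331.78, 227.06], [311, 219, 42, 16]), (25, [341.76, 153.6], [338, 151, 9, 6]), (16, [304.75, 198.31], [302, 197, 7, 4])]
S orange [(39, [280.67, 191.18], [277, 189, 9, 5])]
S white [(4166, [351.78, 208.4], [293, 160, 92, 100]), (3538, [266.91, 220.12], [240, 160, 91, 100]), (631, [297.87, 184.15], [275, 172, 47, 25]), (2, [285.5, 209.0], [285, 209, 2, 1])]
S black [(178, [335.03, 206.89], [327, 199, 16, 15]), (161, [323.7, 241.25], [316, 232, 16, 19]), (42, [304.05, 233.67], [301, 230, 8, 9]), (5, [299.0, 224.6], [298, 223, 3, 4])]
```

View pics/top1.png

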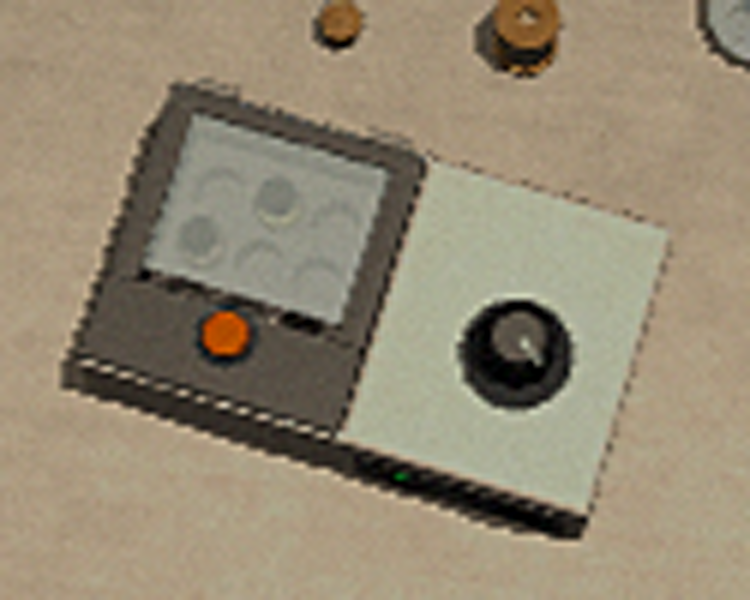

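View pics/scene1.png

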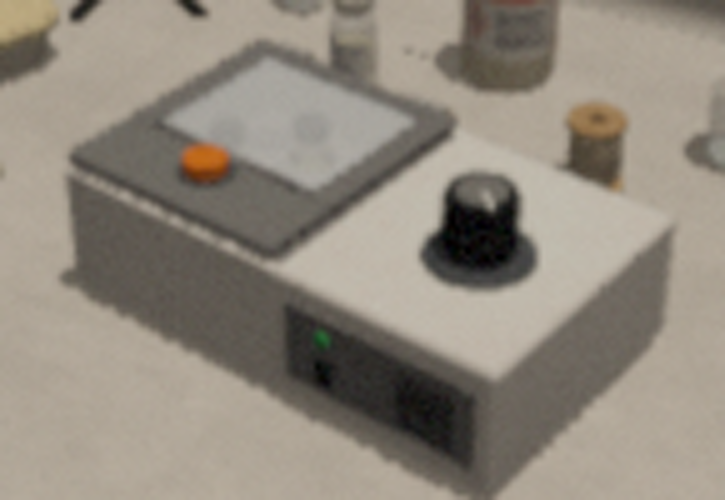

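The crops show the orange button at top crop (226,334), the dial's grey cap at (519,335) with the pointer running toward lower right, and the deck corners clearly visible.

Run:
```python
from h import *
T=np.load("T0.npy",allow_pickle=True).item();S=np.load("S0.npy",allow_pickle=True).item()
ct=lambda X,Y:((X+.5)/6-.5+255,(Y+.5)/6-.5+145)
cs=lambda X,Y:((X+.5)/5-.5+240,(Y+.5)/5-.5+160)
bt=onplane(T,[(292.0,200.15)],104)[0];bs=onplane(S,[(280.67,190.9)],104)[0]
dt=onplane(T,[ct(519,336)],126)[0];ds=onplane(S,[cs(482,189)],126)[0]
print("button",bt,bs,tri(T,(292,200.15),S,(280.67,190.9)))
print("dial",dt,ds,tri(T,ct(519,336),S,cs(482,189)))
for n,d,p in(("T",T,[ct(428,158),ct(668,232),ct(587,514),ct(341,436)]),("S",S,[cs(457,135),cs(671,224),cs(490,380)])):
    P=onplane(d,p,86);print(n,P.round(1).tolist())
    a=P[1]-P[0];b=P[1]-P[2]
    print(np.linalg.norm(a),np.linalg.norm(b),"yaw from edges",np.degrees(np.arctan2(-a[1],-a[0]))-90,np.degrees(np.arctan2(b[1],b[0])))
# heater frame: button (-50,70), dial (-10,-82)
for b,dd in((bt,dt),(bs,ds)):
    v=(b-dd)[:2];print("yaw btn-dial",np.degrees(np.arctan2(v[1],v[0])-np.arctan2(152,-40)),np.linalg.norm(v),np.hypot(152,40))
m=(bt+bs)/2;print(m)
# cap pointer
print("pointer", onplane(T,[ct(542,362)],126)[0]-dt, onplane(S,[cs(490,203)],126)[0]-ds)
for s,nm,z in (((417,180),"jar",119),):
    print(nm,onplane(T,[s],z))
print(onplane(T,[(392,231),(428,234),(403,283)],10))
```

```text
button [488.30358705  39.33541552 104.        ] [491.42536057  40.06300328 104.        ] (array([488.15865542,  38.62282118, 106.23854939]), np.float64(1.2750950863999289))
dial [ 501.86767762 -117.39701721  126.        ] [ 504.03924249 -117.11158679  126.        ] (array([ 501.67717919, -117.73294093,  127.56979817]), np.float64(0.7945626835052381))
T [[605.6, -55.8, 86.0], [580.7, -191.5, 86.0], [419.2, -165.6, 86.0], [444.4, -29.4, 86.0]]
137.98046968692105 163.55101773260236 yaw from edges -10.404378376683695 -9.117354234022859
S [[599.8, -57.7, 86.0], [575.1, -195.1, 86.0], [415.1, -164.9, 86.0]]
139.5398454611455 162.8178609571918 yaw from edges -10.191052829076568 -10.670175086569763
yaw btn-dial -9.797339770793599 157.31827618621992 157.175061635108
yaw btn-dial -10.15518405209575 157.67993461731157 157.175061635108
[489.86447381  39.6992094  104.        ]
pointer [-12.46609679 -13.75306201   0.        ] [-9.28853108 -8.79682556  0.        ]
jar [[ 603.38836088 -352.29300305  119.        ]]
[[ 448.59183519 -300.59351603   10.        ]
 [ 453.99619004 -421.86478586   10.        ]
 [ 280.62706335 -353.40434655   10.        ]]
```

Both views agree within about 3 mm: heater yaw −10°, button top near (489.5, 39.5, 105), dial axis near (503, −117). With the fingers shut, I move over the button at height.

Emit:
drive_tool:
  plan:
    - [[0.037,0.035,0],0]
    - [[0.037,0.035,0],0]
    - [[0.037,0.035,0],0]
    - [[0.037,0.035,0],0]
    - [[0.037,0.035,0],0]
    - [[0.037,0.035,0],0]
    - [[0.037,0.035,0],0]
    - [[0.037,0.035,0],0]
    - [[0.037,0.035,0],0]
    - [[0.037,0.035,0],0]
    - [[0.037,0.035,0],0]
    - [[0.037,0.035,0],-9.7]
  fingers: 1

```text
clock: 1.75
position: [487.1, 42.9, 256.5]
ee_rot: [0.996, -0.087, 0.0, -0.0]
contact_force: [1.4, 0.7, -0.0]
gripper_width: 0.1
```

Run:
```python
from h import *
W=arm.get_image("wrist");save(W,"w1.png")
s=arm.read_state();print(s["position"],s["joints"].round(3) if hasattr(s["joints"],"round") else s["joints"])
im=W["image"].astype(int);o=blob((im[...,0]-im[...,2]>80)&(im[...,0]>130));print(o)
T=arm.get_image("top");save(T,"t2.png",(255,125,380,225),6)
for a,c,b in o[:2]: print(onplane(W,[c],105))
```

```text
[488.74093036  39.38066491 256.28817368] [ 0.413  0.154 -0.313  0.002 -1.104  0.986]
[(2624, [44.72, 100.18], [0, 40, 68, 110]), (400, [51.8, 165.22], [40, 150, 26, 32]), (115, [16.83, 94.87], [10, 85, 15, 17]), (114, [16.18, 71.88], [8, 64, 16, 17])]
[[609.89851567 266.23102887 105.        ]]
[[555.42923756 284.19804379 105.        ]]
```

View pics/w1.png

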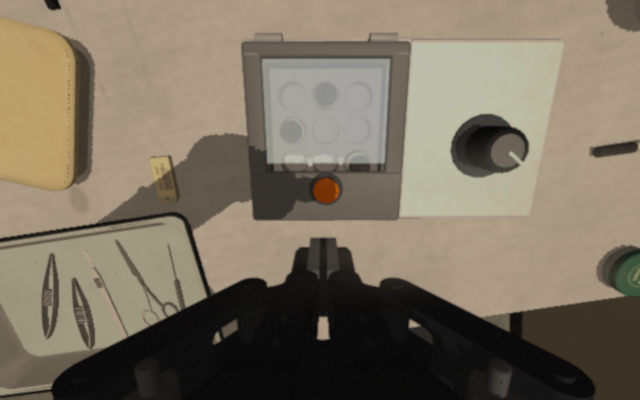

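The wrist view shows the button at about (326,190), with the lid aligned to the image axes. The dial's grey cap is near (508,148). I'll use both points as a third measurement.

Run:
```python
from h import *
W=arm.get_image("wrist");np.save("W1.npy",W,allow_pickle=True)
im=W["image"].astype(int);m=(im[...,0]-im[...,2]>50)&(im[...,0]>90);m[:,:280]=0;m[:,380:]=0;o=blob(m);print(o[0])
print(onplane(W,[o[0][1]],104.5), onplane(W,[(508,148)],126))
print(onplane(W,[(411,41),(562,40),(399,216),(529,216)],86).round(1).tolist())
save(W,"w2.png",(440,100,560,190),6)
```

```text
(501, [324.0, 191.46], [312, 179, 26, 26])
[[488.00674456  39.45388207 104.5       ]] [[ 502.33095339 -119.19414926  126.        ]]
[[604.1, -59.8, 86.0], [580.9, -190.8, 86.0], [443.7, -31.5, 86.0], [419.4, -163.9, 86.0]]
```

View pics/w2.png

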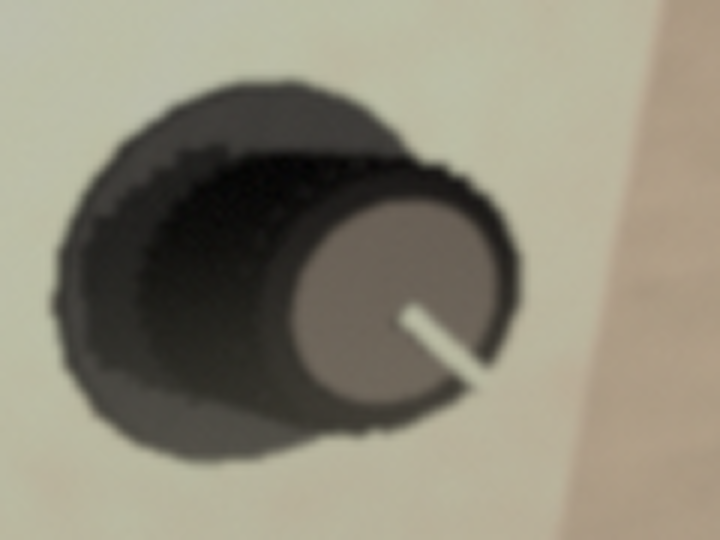

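The cap centre is at crop (397,302), i.e. full-image (505.7,150), with the pointer end at crop (483,388). The button is at (488.0,39.5), right under the tool. Descending to just above it.

Emit:
drive_tool:
  plan:
    - [[0.001,0,0.03],0]
    - [[0.001,0,0.04],0]
    - [[0.001,0,0.03],0]
    - [[0,0,0.012],0]
    - [[0,0,0.006],0]
    - [[0,0,0],0]

```text
clock: 2.65
position: [489.9, 44.4, 138.9]
ee_rot: [0.996, -0.089, 0.001, -0.0]
contact_force: [0.6, 0.1, 0.1]
gripper_width: 0.2
```

Run:
```python
from h import *
W=arm.get_image("wrist");save(W,"w3.png");S=arm.get_image("scene");save(S,"s3.png",(240,140,385,260),5)
s=arm.read_state();print(s["position"],s["contact_force"],s["clock"])
```

```text
[490.16305303  44.31501723 139.34951694] [-0.56956104 -1.11421662 -0.09755182] 2.75
```

View pics/s3.png

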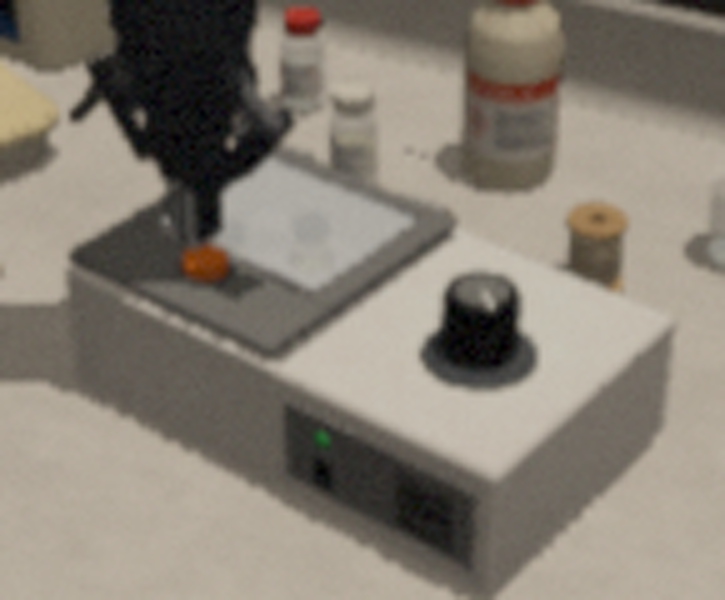

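View pics/w3.png

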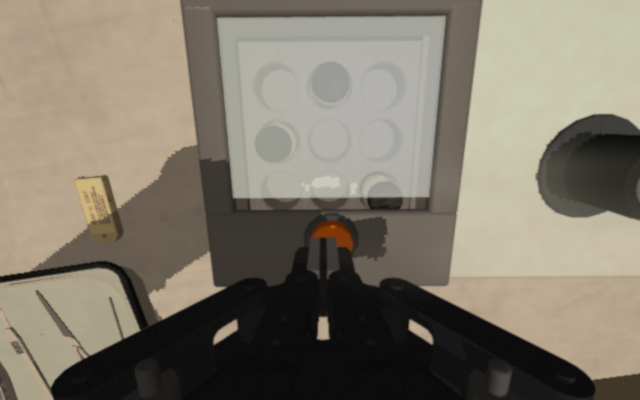

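The scene view shows the finger above the button. In the wrist view the button's visible part is at (333,237), while the finger's midline is at column 324, so the finger sits about 5 mm too far to y+. Correcting that before pressing.

Emit:
drive_tool:
  plan:
    - [[0,0.005,0],0]
    - [[0,0,0],0]
    - [[0,0,0],0]

```text
clock: 3.12
position: [488.7, 38.9, 138.5]
ee_rot: [0.996, -0.089, 0.0, -0.0]
contact_force: [0.1, 0.4, 0.3]
gripper_width: -0.3
```

Run:
```python
from h import *
W=arm.get_image("wrist");save(W,"w4.png",(220,180,440,300),3)
s=arm.read_state();print(s["position"],s["contact_force"],s["clock"])
im=W["image"].astype(int);m=(im[...,0]-im[...,2]>50)&(im[...,0]>90);m[:,:280]=0;m[:,380:]=0;o=blob(m);print(o[0])
s=arm.read_state();print(s["position"],s["contact_force"],s["clock"])
```

```text
[488.72339471  38.94437038 138.47848868] [ 0.57527919 -0.74050465  0.30855019] 3.175
(540, [319.96, 234.41], [300, 224, 43, 23])
[488.72339471  38.94437038 138.47848868] [ 0.57527919 -0.74050465  0.30855019] 3.175
```

View pics/w4.png

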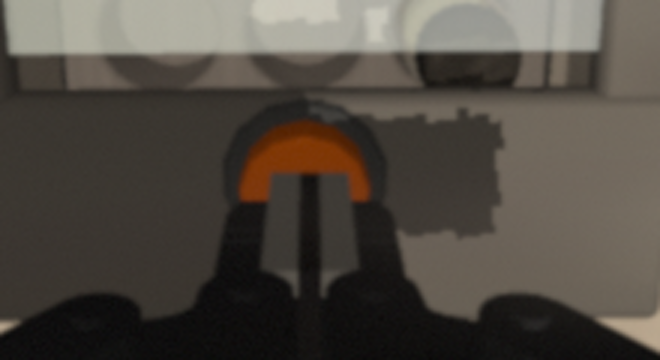

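The finger is now centred on the button (finger midline at crop column 310, button at 305). I press slowly and watch the force.

Emit:
drive_tool:
  plan:
    - [[0,0,0.003],0]
    - [[0,0,0.003],0]
    - [[0,0,0.002],0]
    - [[0,0,0],0]

```text
clock: 3.68
position: [489.0, 39.0, 130.6]
ee_rot: [0.996, -0.089, 0.0, 0.0]
contact_force: [-0.7, -0.3, 3.6]
gripper_width: 0.0
```

Emit:
drive_tool:
  plan:
    - [[0,0,0.002],0]
    - [[0,0,0],0]

```text
clock: 3.92
position: [488.8, 39.0, 128.6]
ee_rot: [0.996, -0.089, 0.0, 0.0]
contact_force: [-1.0, -1.1, 5.1]
gripper_width: 0.3
```

Emit:
drive_tool:
  plan:
    - [[0,0,0.002],0]
    - [[0,0,0],0]

```text
clock: 4.18
position: [488.5, 39.0, 126.4]
ee_rot: [0.996, -0.089, -0.0, 0.0]
contact_force: [-1.6, 1.1, 4.4]
gripper_width: 0.0
```

The force is about 4–5 N, so the button is pressed well past 4 mm. Next I rise gently along the arc and check that the lid follows.

Emit:
drive_tool:
  plan:
    - [[0,0,-0.004],0]
    - [[0,0,-0.005],0]
    - [[0.001,0,-0.005],0]
    - [[0,0,0],0]

```text
clock: 4.68
position: [490.6, 38.9, 141.2]
ee_rot: [0.996, -0.089, 0.001, -0.0]
contact_force: [2.6, -2.9, 3.4]
gripper_width: -0.1
```

Run:
```python
from h import *
S=arm.get_image("scene");save(S,"s5.png",(240,140,385,260),5)
s=arm.read_state();print(s["position"],s["contact_force"],s["clock"])
```

```text
[490.47021221  38.9240987  140.88505805] [ 3.53646696 -2.60583399  3.77309169] 4.725
```

View pics/s5.png

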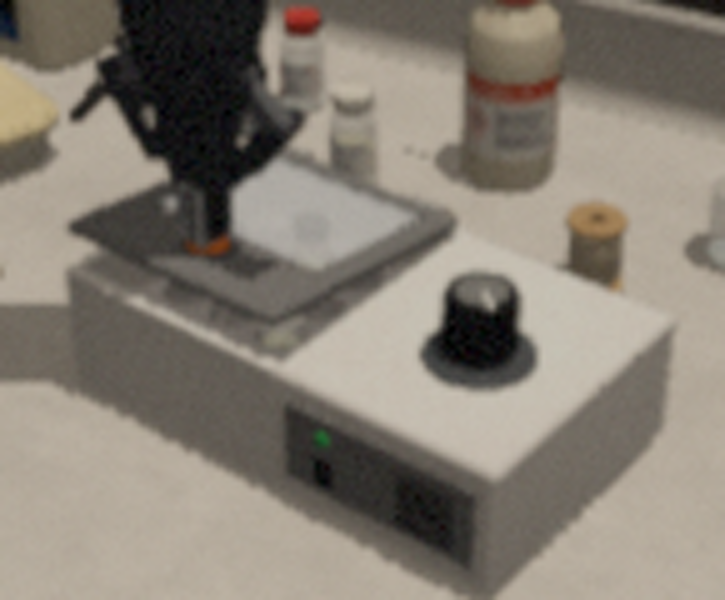

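The lid is unlatched and follows the finger at about 7° open; the orange button at crop (208,243) is under the fingertip. I continue along the arc.

Emit:
drive_tool:
  plan:
    - [[0.006,0,-0.011],0]
    - [[0.007,0,-0.0105],0]
    - [[0.008,0,-0.01],0]
    - [[0.008,0,-0.01],0]
    - [[0,0,0],0]

```text
clock: 5.35
position: [520.0, 33.7, 183.1]
ee_rot: [0.996, -0.089, 0.002, -0.0]
contact_force: [0.3, 0.2, 2.6]
gripper_width: 0.1
```

Run:
```python
from h import *
S=arm.get_image("scene");save(S,"s6.png",(240,120,385,240),5)
s=arm.read_state();print(s["position"],s["contact_force"],s["clock"])
```

```text
[519.57573303  33.77856006 182.59214806] [ 0.77732975 -0.76115416  1.96135883] 5.4
```

View pics/s6.png

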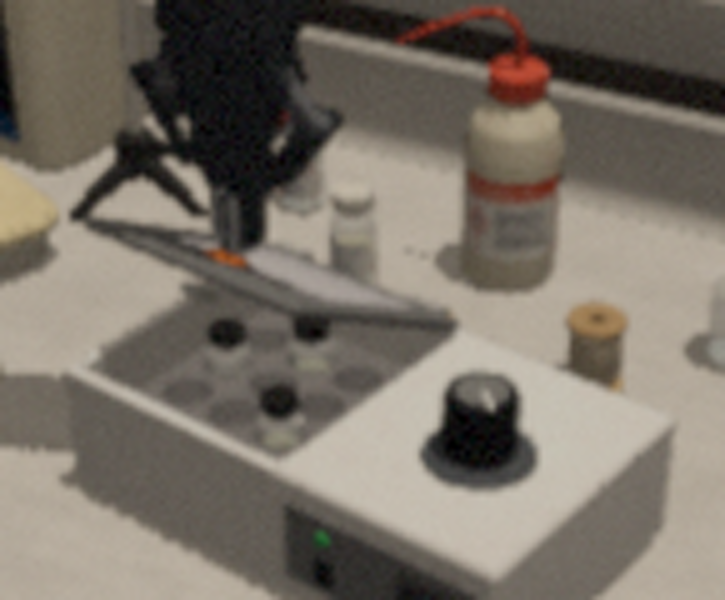

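The lid is about 0.45 rad open and still pressed on the finger (2–2.5 N), with the button at crop (228,257). Continuing.

Emit:
drive_tool:
  plan:
    - [[0.007,0,-0.009],0]
    - [[0.007,0,-0.0085],0]
    - [[0.008,0,-0.008],0]
    - [[0.009,0,-0.007],0]
    - [[0,0,0],0]

```text
clock: 6.02
position: [549.5, 28.1, 214.7]
ee_rot: [0.996, -0.089, 0.0, -0.0]
contact_force: [1.7, 1.0, 1.5]
gripper_width: 0.2
```

Run:
```python
from h import *
S=arm.get_image("scene");save(S,"s7.png",(240,120,385,240),5)
s=arm.read_state();print(s["position"],s["contact_force"],s["clock"])
```

```text
[548.83972565  28.14698305 214.22729021] [1.41794498 0.25845982 0.20189558] 6.075
```

View pics/s7.png

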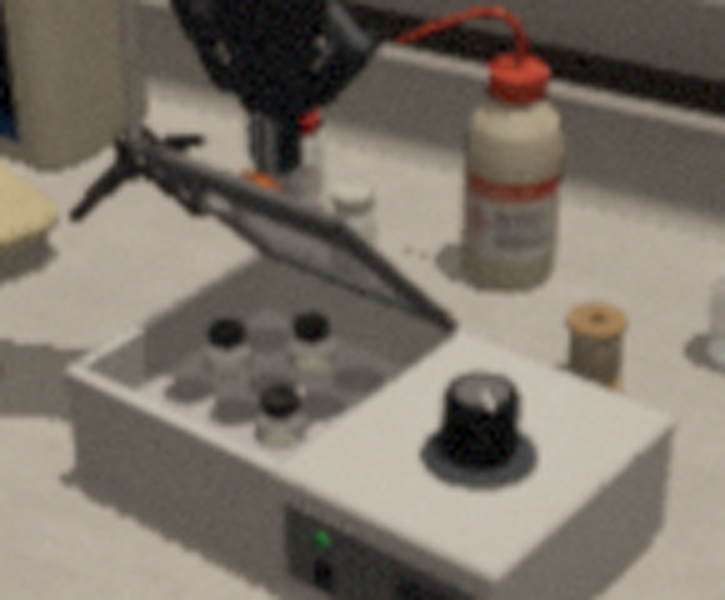

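The lid is about 0.8 rad open and still in contact. I continue to about 1.1.

Emit:
drive_tool:
  plan:
    - [[0.008,0,-0.006],0]
    - [[0.009,0,-0.006],0]
    - [[0.01,0,-0.0055],0]
    - [[0.01,0,-0.005],0]
    - [[0.003,0,-0.002],0]
    - [[0,0,0],0]

```text
clock: 6.82
position: [588.0, 21.0, 238.6]
ee_rot: [0.996, -0.089, -0.0, 0.0]
contact_force: [0.3, -0.4, 1.0]
gripper_width: -0.1
```

Run:
```python
from h import *
S=arm.get_image("scene");save(S,"s8.png",(240,100,385,220),5)
s=arm.read_state();print(s["position"],s["contact_force"],s["clock"])
```

```text
[587.72288666  21.02684829 238.50328365] [-0.3946615  -0.366554   -0.48439163] 6.875
```

View pics/s8.png

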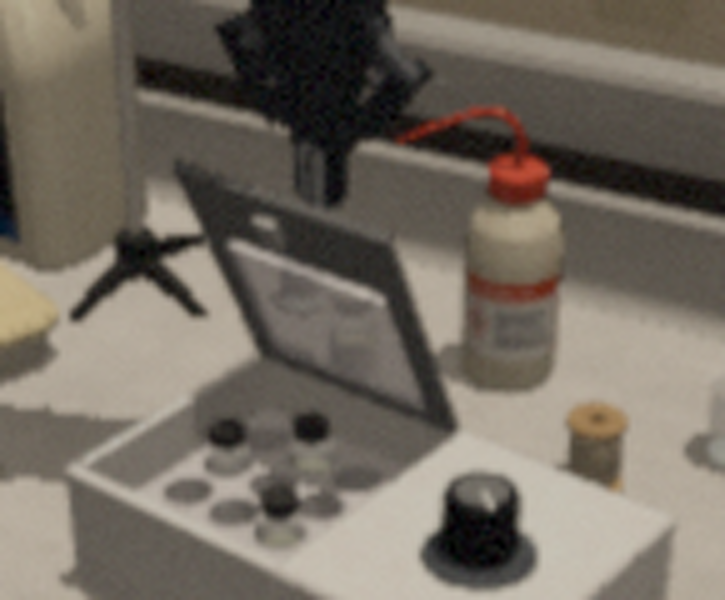

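The lid is standing at about 1.1 rad with no force left on the finger. I lift straight up, go over the dial, turn, and open the fingers.

Emit:
drive_tool:
  plan:
    - [[0,0,-0.025],0]
    - [[0,0,-0.03],0]
    - [[0,0,-0.025],0]
    - [[-0.015,0.038,0],0]
    - [[-0.015,0.038,0],0]
    - [[-0.015,0.038,0],0]
    - [[-0.0155,0.0375,0],0]
    - [[0,0,0],10]
    - [[0,0,0],10]
    - [[0,0,0],10]
    - [[0,0,0],10]
    - [[0,0,0],10]
  fingers: -1

```text
clock: 8.38
position: [501.0, -117.1, 318.6]
ee_rot: [0.864, -0.504, -0.0, 0.0]
contact_force: [-0.1, 0.7, -0.4]
gripper_width: 85.5
```

Emit:
drive_tool:
  plan:
    - [[0,0,0.02],5]
    - [[0,0,0],0]
    - [[0,0,0],0]

```text
clock: 8.75
position: [501.7, -117.3, 299.4]
ee_rot: [0.843, -0.538, 0.0, 0.0]
contact_force: [-0.5, -0.4, -0.1]
gripper_width: 85.4
```

Run:
```python
from h import *
s=arm.read_state();print(s["position"],s["contact_force"],s["clock"],s["joints"].round(3),s["ee_rot"])
W=arm.get_image("wrist");np.save("W9.npy",W,allow_pickle=True);save(W,"w9.png")
T=arm.get_image("top");save(T,"t9.png",(255,145,380,245),6)
S=arm.get_image("scene");save(S,"s9.png",(200,80,385,230),4)
```

```text
[ 501.67046771 -117.29095702  299.41469515] [-0.53115296 -0.37313647 -0.05122261] 8.75 [ 0.086  0.167 -0.186  0.    -1.218  0.348] [ 8.42731347e-01 -5.38334245e-01  3.43180415e-04  2.17559564e-05]
```

View pics/w9.png

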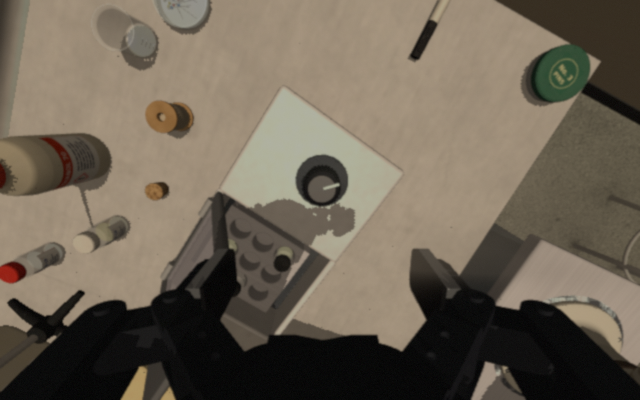

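View pics/s9.png

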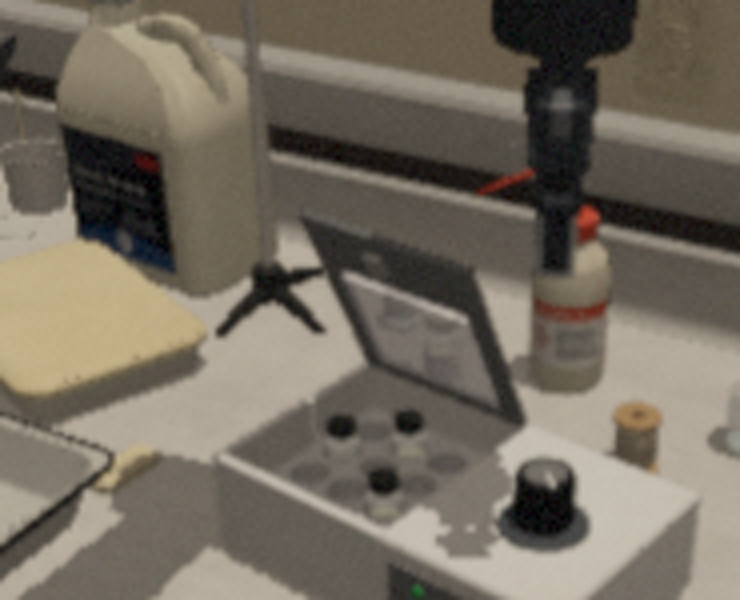

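The wrist view shows the dial cap at about (323,187), with the pointer to the right at (338,184). In the scene view the lid stands open on its stop. Fine measurement of the dial centre and pointer follows.

Run:
```python
from h import *
W=np.load("W9.npy",allow_pickle=True).item()
save(W,"w9c.png",(280,140,370,220),8)
```

```text
(no output)
```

View pics/w9c.png

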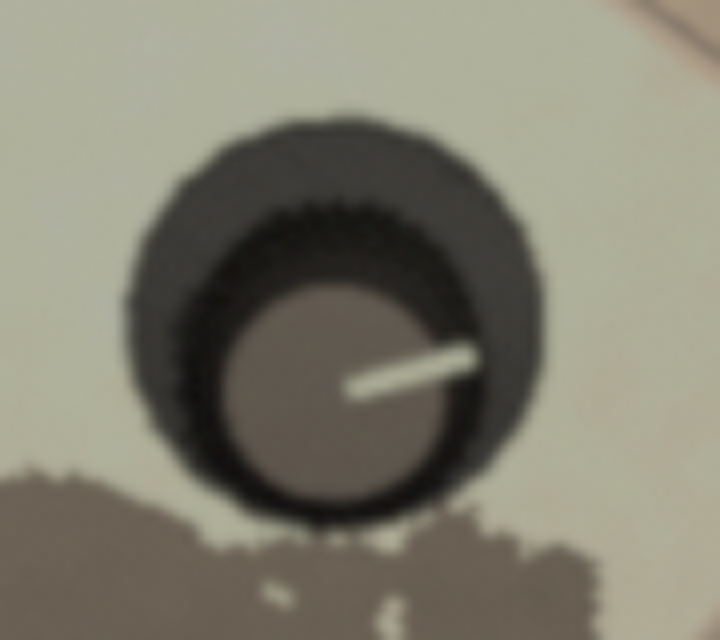

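```bash
cat >> h.py <<'E'
def ang(d,c,p,z=126):
    a,b=onplane(d,[c,p],z); v=b-a; return a.round(1),np.linalg.norm(v).round(1),np.degrees(np.arctan2(v[1],v[0])).round(1)
E
python3 - <<'E'
from h import *
W=np.load("W9.npy",allow_pickle=True).item()
f=lambda X,Y:((X+.5)/8-.5+280,(Y+.5)/8-.5+140)
print(ang(W,f(334,391),f(476,355)))
print(onplane(W,[f(334,318)],88.5))
R=np.array(W["R"]);print(R, -R.T@np.array(W["t"]))
E
```

```text
(array([ 501.1, -117.2,  126. ]), np.float64(18.6), np.float64(-140.5))
[[ 502.02814868 -118.76834544   88.5       ]]
[[-9.07188906e-01 -4.20723502e-01  1.50858369e-04]
 [-4.04625150e-01  8.72574814e-01  2.73663447e-01]
 [-1.15268279e-01  2.48203403e-01 -9.61825501e-01]] [ 528.78987981 -180.31039308  416.2087157 ]
```

Dial axis (501.5, −117.5), pointer at −140.5° (world). The tool is centred on it, so I descend and close.

Emit:
drive_tool:
  plan:
    - [[0,0,0.03],0]
    - [[0,0,0.04],0]
    - [[0,0,0.04],0]
    - [[0,0,0.03],0]
    - [[0,0,0.025],0]
    - [[0,0,0.013],0]
    - [[0,0,0],0]
  fingers: -1

```text
clock: 9.78
position: [501.6, -117.3, 120.5]
ee_rot: [0.842, -0.539, -0.0, 0.0]
contact_force: [0.2, 0.4, 0.6]
gripper_width: 85.6
```

Emit:
drive_tool:
  plan:
    - [[0,0,0],0]
    - [[0,0,0],0]
    - [[0,0,0],0]
    - [[0,0,0],0]
    - [[0,0,0],0]
    - [[0,0,0],0]
  fingers: 1

```text
clock: 10.52
position: [503.1, -116.9, 122.2]
ee_rot: [0.843, -0.539, 0.002, -0.001]
contact_force: [0.9, 2.8, 5.7]
gripper_width: 38.6
```

```bash
cat > st.py <<'E'
from h import *
s=arm.read_state();q=s["ee_rot"]
print(s["position"].round(1),"F",np.round(s["contact_force"],1),"M",np.round(s["wrist_torque"],2),"t",s["clock"],"j6",np.degrees(s["joints"][5]).round(2),"a",np.degrees(2*np.arctan2(q[1],q[0])).round(2),"w",round(float(s["gripper_width"]),1),"tau6",s["joint_efforts"][5])
E
python3 st.py
```

```text
[ 503.1 -116.9  122.2] F [0.9 2.8 5.7] M [ 0.88 -0.05  0.08] t 10.525 j6 19.86 a -65.18 w 38.6 tau6 -0.06140077952295542
```

Gripped (38.6 mm). Now I turn anticlockwise (negative about the tool's z) one click at a time, watching the moment.

Emit:
drive_tool:
  plan:
    - [[0,0,0],-5]
    - [[0,0,0],-5]
    - [[0,0,0],-5]
    - [[0,0,0],-5]
    - [[0,0,0],-5]
    - [[0,0,0],-5]
    - [[0,0,0],0]

```text
clock: 11.4
position: [503.0, -116.9, 122.2]
ee_rot: [0.953, -0.302, 0.002, -0.001]
contact_force: [0.7, 2.7, 5.9]
gripper_width: 38.6
```

```bash
python3 st.py
python3 - <<'E'
from h import *
S=arm.get_image("scene");save(S,"s10.png",(290,160,385,230),7)
E
```

```text
[ 503.  -116.9  122.2] F [0.7 2.7 5.9] M [ 0.87 -0.1   0.05] t 11.4 j6 49.88 a -35.16 w 38.6 tau6 0.05191054427996278
```

View pics/s10.png

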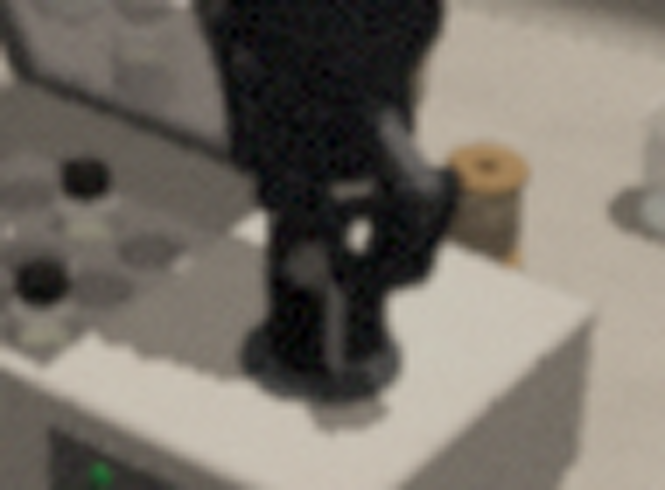

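It turned a full 30° and sits in a detent with a low moment (0.05 Nm). I take the next click in 5° steps with readings.

Emit:
drive_tool:
  plan:
    - [[0,0,0],-4]
    - [[0,0,0],-4]
    - [[0,0,0],0]

```text
clock: 11.82
position: [503.0, -117.0, 122.2]
ee_rot: [0.971, -0.238, 0.002, -0.001]
contact_force: [0.0, 2.8, 6.0]
gripper_width: 38.3
```

```bash
python3 st.py
```

```text
[ 503.  -117.   122.2] F [0.  2.8 6. ] M [ 0.73 -0.15 -1.23] t 11.825 j6 57.63 a -27.5 w 38.3 tau6 1.2991803511977196
```

The moment rose to 1.23 Nm within 8°, about ten times a click's, so this is the stop: the dial started one click from it. I turn back 8°, release, and rise to check the pointer (expected −110.5°).

Emit:
drive_tool:
  plan:
    - [[0,0,0],4]
    - [[0,0,0],4]
    - [[0,0,0],0]

```text
clock: 12.2
position: [503.0, -117.0, 122.2]
ee_rot: [0.953, -0.302, 0.002, -0.0]
contact_force: [1.6, 2.9, 6.3]
gripper_width: 38.6
```

```bash
python3 st.py
```

```text
[ 503.  -117.   122.2] F [1.6 2.9 6.3] M [ 0.81 -0.1   0.26] t 12.2 j6 49.86 a -35.16 w 38.6 tau6 -0.326563473790884
```

Emit:
drive_tool:
  plan:
    - [[0,0,0],0]
    - [[0,0,0],0]
    - [[0,0,0],0]
    - [[0,0,0],0]
    - [[0,0,-0.03],0]
    - [[0,0,-0.04],0]
    - [[0,0,-0.04],0]
    - [[0,0,-0.04],0]
    - [[0,0,-0.028],0]
    - [[0,0,0],0]
    - [[0,0,0],0]
  fingers: -1

```text
clock: 13.58
position: [500.9, -117.1, 297.7]
ee_rot: [0.953, -0.303, -0.001, 0.0]
contact_force: [-0.2, -0.6, 0.1]
gripper_width: 85.4
```

```bash
python3 st.py
python3 - <<'E'
from h import *
W=arm.get_image("wrist");np.save("W11.npy",W,allow_pickle=True);save(W,"w11c.png",(280,140,370,220),8)
E
```

```text
[ 500.9 -117.1  297.7] F [-0.2 -0.6  0.1] M [-0.01 -0.02 -0.04] t 13.575 j6 49.85 a -35.25 w 85.4 tau6 -4.031659614156524e-05
```

View pics/w11c.png

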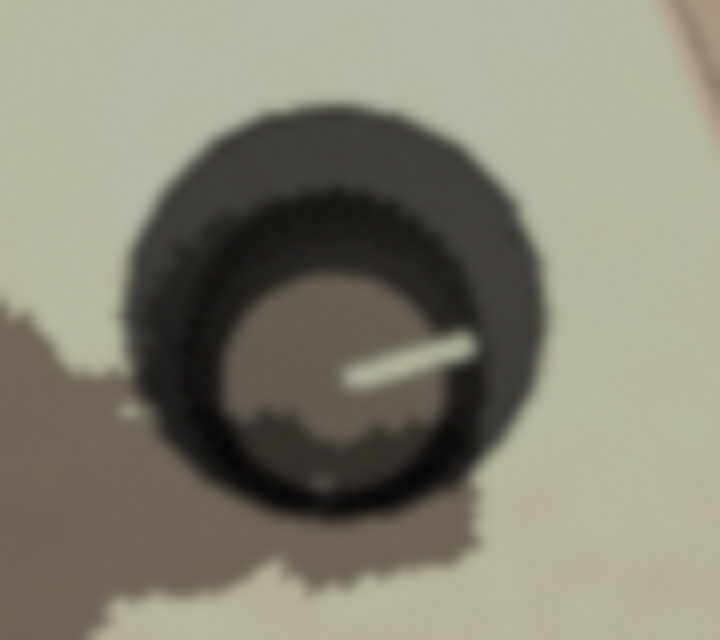

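The pointer end is at crop (474,342) and the cap centre at (334,379). Relative to the tool that is the same angle as before, so the dial turned with the grip by 30° and stayed. Numbers for confirmation:

Run:
```python
from h import *
W=np.load("W11.npy",allow_pickle=True).item()
f=lambda X,Y:((X+.5)/8-.5+280,(Y+.5)/8-.5+140)
print(ang(W,f(334,379),f(474,342)))
```

```text
(array([ 501.3, -117.3,  126. ]), np.float64(18.3), np.float64(-110.1))
```

Emit:
drive_tool:
  plan:
    - [[0.001,-0.001,0.03],0]
    - [[0,0,0.04],0]
    - [[0,0,0.04],0]
    - [[0,0,0.03],0]
    - [[0,0,0.025],0]
    - [[0,0,0.013],0]
    - [[0,0,0],0]
  fingers: -1

```text
clock: 14.5
position: [502.3, -117.1, 119.6]
ee_rot: [0.953, -0.303, -0.001, 0.001]
contact_force: [1.0, 0.6, 1.0]
gripper_width: 85.2
```

Emit:
drive_tool:
  plan:
    - [[0,0,0],0]
    - [[0,0,0],0]
    - [[0,0,0],0]
    - [[0,0,0],0]
    - [[0,0,0],0]
    - [[0,0,0],0]
  fingers: 1

```text
clock: 15.25
position: [503.4, -117.1, 122.0]
ee_rot: [0.953, -0.302, 0.001, -0.0]
contact_force: [-1.8, 0.2, 6.3]
gripper_width: 38.2
```

```bash
python3 st.py
```

```text
[ 503.4 -117.1  122. ] F [-1.8  0.2  6.3] M [ 0.07  0.52 -0.03] t 15.25 j6 49.84 a -35.2 w 38.2 tau6 -0.010904931114055216
```

Pointer −110.1° as expected: the dial is on the stop detent. It's gripped again with no moment, so I turn clockwise 210° in one grip (84 + 84 + 42).

Emit:
drive_tool:
  plan:
    - [[0,0,0],7]
    - [[0,0,0],7]
    - [[0,0,0],7]
    - [[0,0,0],7]
    - [[0,0,0],7]
    - [[0,0,0],7]
    - [[0,0,0],7]
    - [[0,0,0],7]
    - [[0,0,0],7]
    - [[0,0,0],7]
    - [[0,0,0],7]
    - [[0,0,0],7]

```text
clock: 16.75
position: [503.1, -117.2, 122.0]
ee_rot: [-0.504, 0.864, -0.0, 0.0]
contact_force: [-1.9, 0.2, 6.5]
gripper_width: 38.3
```

```bash
python3 st.py
```

```text
[ 503.1 -117.2  122. ] F [-1.9  0.2  6.5] M [ 0.02  0.68 -0.05] t 16.75 j6 -34.4 a 240.55 w 38.3 tau6 0.7087964192032814
```

Emit:
drive_tool:
  plan:
    - [[0,0,0],7]
    - [[0,0,0],7]
    - [[0,0,0],7]
    - [[0,0,0],7]
    - [[0,0,0],7]
    - [[0,0,0],7]
    - [[0,0,0],7]
    - [[0,0,0],7]
    - [[0,0,0],7]
    - [[0,0,0],7]
    - [[0,0,0],7]
    - [[0,0,0],7]

```text
clock: 18.25
position: [502.9, -117.0, 122.0]
ee_rot: [0.203, 0.979, -0.0, 0.0]
contact_force: [-2.3, 2.1, 7.6]
gripper_width: 38.6
```

```bash
python3 st.py
```

```text
[ 502.9 -117.   122. ] F [-2.3  2.1  7.6] M [ 0.31  0.79 -0.06] t 18.25 j6 -118.39 a 156.57 w 38.6 tau6 0.706558283418417
```

Emit:
drive_tool:
  plan:
    - [[0,0,0],7]
    - [[0,0,0],7]
    - [[0,0,0],7]
    - [[0,0,0],7]
    - [[0,0,0],7]
    - [[0,0,0],7]
    - [[0,0,0],0]

```text
clock: 19.12
position: [503.1, -116.8, 122.0]
ee_rot: [0.539, 0.842, 0.0, 0.0]
contact_force: [-3.2, 2.0, 7.1]
gripper_width: 38.8
```

```bash
python3 st.py
```

```text
[ 503.1 -116.8  122. ] F [-3.2  2.   7.1] M [0.58 0.83 0.02] t 19.125 j6 -160.2 a 114.75 w 38.8 tau6 -0.10667197639122605
```

It turned 210.0°, with no moment left. I release, rise and check (pointer expected at about +40°).

Emit:
drive_tool:
  plan:
    - [[0,0,0],0]
    - [[0,0,0],0]
    - [[0,0,0],0]
    - [[0,0,0],0]
    - [[0,0,-0.03],0]
    - [[0,0,-0.04],0]
    - [[0,0,-0.04],0]
    - [[0,0,-0.04],0]
    - [[0,0,-0.028],0]
    - [[0,0,0],0]
    - [[0,0,0],0]
  fingers: -1

```text
clock: 20.5
position: [502.4, -116.9, 297.7]
ee_rot: [0.539, 0.842, -0.0, -0.001]
contact_force: [-0.4, -0.0, 0.2]
gripper_width: 85.0
```

```bash
python3 st.py
python3 - <<'E'
from h import *
W=arm.get_image("wrist");np.save("W12.npy",W,allow_pickle=True);save(W,"w12c.png",(280,140,370,220),8)
S=arm.get_image("scene");save(S,"s12.png")
E
```

```text
[ 502.4 -116.9  297.7] F [-0.4 -0.   0.2] M [-0.03 -0.01  0.01] t 20.5 j6 -160.16 a 114.75 w 85.0 tau6 5.9893970956181874e-05
```

View pics/w12c.png

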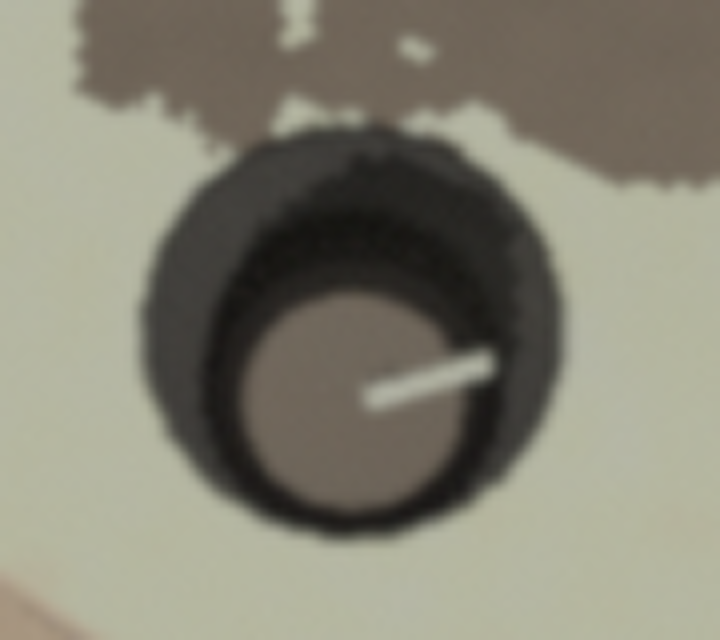

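View pics/s12.png

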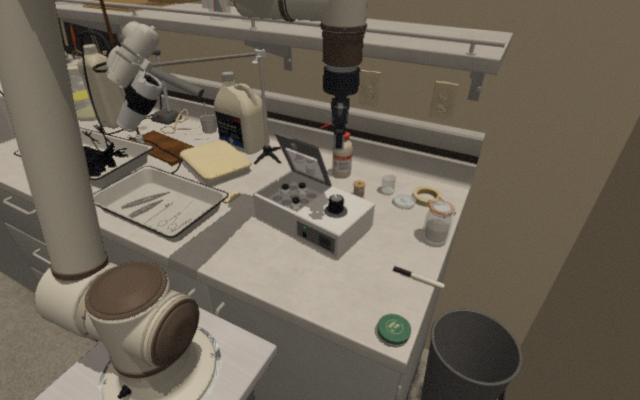

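Pointer from crop (352,402) to (492,362); the lid is still open and the bystanders are where they were. I check the pointer angle, and the lid angle from its front corners.

Run:
```python
from h import *
W=np.load("W12.npy",allow_pickle=True).item()
f=lambda X,Y:((X+.5)/8-.5+280,(Y+.5)/8-.5+140)
print(ang(W,f(352,402),f(492,362)))
S=arm.get_image("scene");save(S,"s13.png",(240,110,385,220),5)
S0=np.load("S0.npy",allow_pickle=True).item()
y=np.radians(-10);X=np.array([np.cos(y),np.sin(y)]);Y=np.array([-np.sin(y),np.cos(y)])
h=np.array([488,39.5])+125*X
for th in (0.9,1.0,1.08,1.15):
    P=[[*(h-X*158*np.cos(th)+Y*yy),87+158*np.sin(th)] for yy in(74,-74)]
    print(th,proj(S,P).round(1).tolist())
d=np.abs(S["image"].astype(int)-S0["image"].astype(int)).sum(2)
for n,(a,b,c,e) in dict(jar=(420,195,460,245),pen=(388,262,448,290),tin=(372,310,415,350),tag=(225,188,245,205),cork=(350,178,370,196)).items(): print(n,d[b:e,a:c].mean().round(1))
```

```text
(array([ 500.9, -116.9,  126. ]), np.float64(18.4), np.float64(41.2))
0.9 [[264.3, 144.2], [307.7, 160.9]]
1.0 [[267.4, 139.4], [310.9, 155.6]]
1.08 [[270.1, 135.8], [313.6, 151.7]]
1.15 [[272.6, 132.9], [316.1, 148.5]]
jar 16.0
pen 17.1
tin 15.3
tag 87.1
cork 16.4
```

View pics/s13.png

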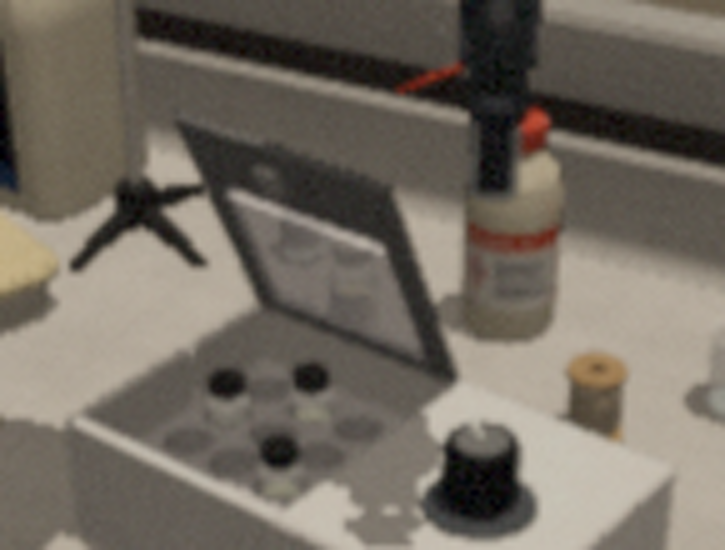

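The lid's corners match 1.15 rad: seen at (275.6,134) and (317.2,147.6), predicted at (272.6,133) and (316,148.5). The pointer is at 41.2° against 39.9° expected. The difference at the tag could be the arm's shadow, so I check its position and then hand in.

Run:
```python
from h import *
S0=np.load("S0.npy",allow_pickle=True).item();S=arm.get_image("scene")
a=S0["image"][180:212,215:255];b=S["image"][180:212,215:255]
cv2.imwrite("pics/tag.png",cv2.resize(cv2.cvtColor(np.hstack([a,b]),cv2.COLOR_RGB2BGR),None,fx=8,fy=8,interpolation=cv2.INTER_CUBIC))
```

```text
(no output)
```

View pics/tag.png

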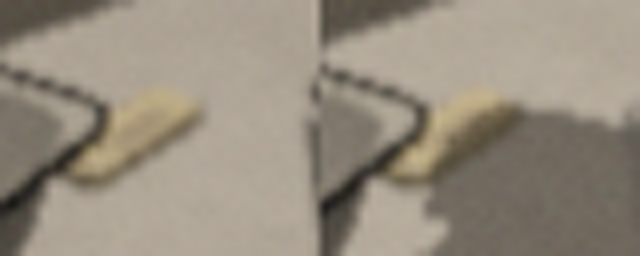

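The tag is in the same place, crop (135,135) before and (455,135) minus the 320 px offset after; only a shadow was added. Handing in.

```bash
python3 -c "
from bench import arm
print(arm.job_done())"
```

```text
the job is handed in; nothing more can be done
None
```

The lid is standing open and the timer is set to seven clicks. I handed the job in at about 20.7 s on the robot's clock, of the 72 s allowed; no verdict is reported.

- **Lid:** I pressed the orange button (4–5 N) and let the lid up under the shut fingertips to about 1.1 rad before withdrawing. In the last picture its front corners fit 1.15 rad to within about 3 pixels. I had no direct reading of its opening speed. The finger rose at under 1 rad/s and the lid was against it each time I checked.
- **Dial:** One click anticlockwise brought it to the stop, where the moment rose to 1.2 Nm within 8° (a click takes about 0.13 Nm). The pointer then read −110.1° (−110.5° expected). I gripped it again and turned it clockwise 210°. After release the pointer read 41.2° against 39.9° expected, inside the 7° tolerance.
- **Bystanders:** None had moved in the scene camera's pictures. The picture changed at the tag, but that was only a shadow across it. The gripper was open and clear of everything at hand-in.
- **One disagreement:** Each time the fingers closed on the dial the arm was pushed up about 2 mm, with about 6 N on it. I did not find the cause. It was gone after release.

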